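# Bolt the balcony tray shut

### The arm

A 6-joint arm with a two-finger parallel gripper is mounted at the origin on the work surface. World frame = base frame: x ahead of the robot, y to its left, z up, the work surface at z = 0. Lengths are in m, angles in degrees, forces in N, time in s.
With the tool pointing down it reaches from about 0.325 to 0.775 m from the base axis. Payload 5.5 kg.
Tool frame: the origin (TCP) lies at the centre of the arm's flange, where the gripper is bolted on; the fingertips stand 182 mm ahead of it and the grasp point (between the pads) lies 163 mm ahead of it; z points along the fingers, y is the line along which they close (so a half turn about z gives the same grasp; the last joint's range is limited). The gripper opens to 88 mm and grips with 3 to 60 N. Pads are 20 mm wide; open, the fingers measure 115 mm over their backs; the gripper's body (75 mm by 178 mm) begins 61 mm behind the grasp point.
Start: joints at [72.496, 5.22, 70.514, -0, 104.267, -3.249], TCP at [0.148, 0.582, 0.405] pointing down, gripper open.
Joint ranges: [-164.24, 164.24], [-49.07, 125.15], [9.68, 141.18], [-86.29, 266.29], [3.28, 154.24], [-151.56, 151.56]. Speed limits (degrees/s): [147.25, 147.25, 172.46, 180, 180, 180].

### API

Orientations are given as [roll, pitch, yaw] about the fixed x, y, z axes, in that order (R = Rz(yaw) Ry(pitch) Rx(roll)).
In Python, from station import r gives the robot as it stands. The module is installed in compiled form; this text tells all that it offers. Calls block until the motion is done:
- r.reach(position, orientation): joint-space move of the TCP to a pose.
- r.servo_line(position, rotation=None, speed=0.15): straight line of the TCP; rotation=None keeps the orientation; speed is the mean speed in m/s.
- r.move_joints(angles): joint-space move.
- r.let_go() and r.grab(squeeze=None): open the fingers fully, or close them until they stop; squeeze is the grip in N (None keeps the last).
- r.wait(seconds).
- r.inverse_kinematics(position, orientation): joint angles nearest the present ones, or None.
- r.sense(): the state.
- r.snapshot(name): name is "side" or "top" or "wrist"; returns a dict with "frame" (384x512x3 uint8, red, green, blue), "fx", "fy", "cx", "cy" (pixels), "R" (3x3) and "t" (3): a world point X has camera coordinates R X + t. Camera axes: x right, y down, z forward; pixel columns grow to the right and rows downward; lengths in m; the calibration is good to about 2 mm. A picture is of the moment at which its call begins. There is no depth.
A pose or a line that the arm cannot do raises r.IKError and nothing moves.
- r.hand_in(): hands the job in; it is judged then, once.
The state is a dict: "clock": time; "joints": joint angles; "joint_vel": joint speeds; "joint_torque": joint torques, N m; "tcp_pos": TCP position; "orientation": TCP orientation; "contact_force": force on the tool from outside, world axes, zero at the start; "torque": the same for the moment, N m; "opening": finger opening in m; "gripper_force": force on a finger pad.
Only numpy, scipy, OpenCV 4.12 (cv2) and the standard library are available. Lean on these libraries where they do the work, as an engineer would, in place of code of your own. Each camera call takes 0.05 s, during which the arm holds its last target. There are 200 camera calls.

### The job

Lock the pull-out tray under the glass shelf: lift the barrel bolt's black-knobbed handle up out of its notch, slide the bolt across into the staple on the post, and let the handle drop right down into the other notch, then let go. Do it by feel and gently: do not force the handle against its notched plates, keep the tray pushed in, and leave the things on the shelf where they are.

Things in the scene. Friction and masses are not known exactly. Their poses are not given: they have to be found in the camera images.
- guide: Fixed dark notched plate on the tray's front ledge. Origin: on the bolt rod's axis, mid first notch, 85 mm above the work surface, 23 above the ledge. +z up; +y along the rod, the way the bolt must slide; -x the handle's (robot's) side. Plate at x -30 to -26 mm, top edge at z +10. First notch (holds the handle at the start): y -6 to +6 mm, open at the top.
- edge (a point): Point on the plates' top edge between the notches (guide x -30, y +20, z +10 mm). A brass plate of equal height (guide x -34 to -30) is screwed on in front; it carries the other notch, also 12 mm wide and open above. It is adjustable: that notch's middle lies anywhere from 46 to 76 mm along guide +y. The edge is unbroken between the notches and for 48 mm beyond the second.
- rack: Fixed rack: frosted glass shelf on aluminium posts, runners below. Origin on the work surface straight below the guide's origin, same axes. Glass top 128 mm up, its front edge 60 mm to +x. The tray's ledge ends 42 mm to -x, so the bolt's knob overhangs it with free space below. Post with the staple (103 mm high) at y +157 to +187 mm.
- lever: Bolt handle: chrome stem, an 8 mm square bar, from the rod to a black rubber knob, a cylinder 18 mm across, 22 long (along y). Origin: knob's centre, 62 mm from the rod's axis; +x along the stem to the rod, y along the rod. In a notch the stem lies level with 2 mm play each side. Weighs 90 g in all and falls by itself when let go.
- handle (a joint): Lift of the handle about the rod's axis in rad: 0 = level, right down in a notch; grows as the knob goes up, to 1.3. Above about 0.55 the stem is clear of the plates; resting on their top edge between the notches it reads 0.44 to 0.52. The knob's centre lies 62 mm x cos(lift) in front of the rod's axis (-x of the guide) and 62 mm x sin(lift) above it.
- bolt (a joint): Slide of the bolt along the guide's +y in m: 0 = handle in the middle of the first notch; end stops at -0.0018 and 0.092, beyond the other notch. The rod slides with about 1.5 N of friction and stays where it is left. A finger that pushes the knob sideways can hold the handle up by friction, so that it drops only when the push is eased.
- tray (a joint): How far the grey-blue plastic tray has been pulled out on its metal runners towards the robot, in m; 0 = pushed in. Slides with about 15 N of friction.
- brush: Brush with black rubber handle, 180 mm long, 42 mm wide, 20 mm high, lying on the glass shelf along its front edge; origin under its middle. Leave it alone.
- pots: Two stacked plastic flowerpots, 74 mm wide, 88 mm high, standing on the shelf; origin at the centre of the underside. Leave them alone.
- dish: White ceramic dish, 86 mm wide, 22 mm high, on the shelf; origin at the centre of the underside. Leave it alone.
- hanger: Chrome drying hanger, 160 mm by 95 mm, 8 mm thick, lying flat on the shelf; origin at its middle. Leave it alone.

How it is judged:
By the outcome, as a careful person would: the job done as asked, in the order asked, and still so for the second after the job is handed in, with the robot touching nothing.
It also fails if it takes over 67 s, if anything falls off the work surface, if the arm or the gripper's body presses on something with over 40 N, if the wrist force passes 120 N, or if a joint passes its speed limit or range.

## Working session

There is one attempt and no reset: what is moved stays moved. The work goes in short steps, each a Python script; the robot and the scene stay as the last script left them, time stands still between calls to the robot, and variables do not carry over. Pictures are saved under pics/ and viewed, at most 10 in all, crops included, and the job is handed in when it is done.

```bash
mkdir -p pics; python3 - <<'E'
from station import r
import cv2,numpy as np,pickle
d={}
for n in("side","top","wrist"):
    s=r.snapshot(n);d[n]=s;cv2.imwrite(f"pics/{n}0.png",s["frame"][:,:,::-1])
    print(n,s["fx"],s["cx"],s["cy"],"cam pos",(-s["R"].T@s["t"]).round(3),"fwd",s["R"][2].round(2))
pickle.dump(d,open("d0.pkl","wb"))
cv2.imwrite("pics/a.png",np.vstack([d["side"]["frame"],d["top"]["frame"]])[:,:,::-1][:, :] if 0 else cv2.resize(np.hstack([d["side"]["frame"],d["top"]["frame"]])[:,:,::-1],(800,300)))
s=r.sense();print(s["clock"],s["contact_force"],s["orientation"])
E
```

```text
side 353.25329962411973 256.99646929322114 192.5382156829574 cam pos [ 0.47  -0.592  0.698] fwd [ 0.18  0.65 -0.74]
top 409.0880747765756 259.0711565916778 189.47712768769932 cam pos [ 0.557 -0.05   1.014] fwd [ 0.08  0.02 -1.  ]
wrist 269.31222668198103 253.98925836647788 197.90378672721803 cam pos [0.073 0.601 0.384] fwd [ 0.27 -0.07 -0.96]
0.15 [-0.22442775  0.01442683  0.56797559] [-1.79916537e+02 -4.31872577e-03  1.65743684e+02]
```

View pics/top0.png

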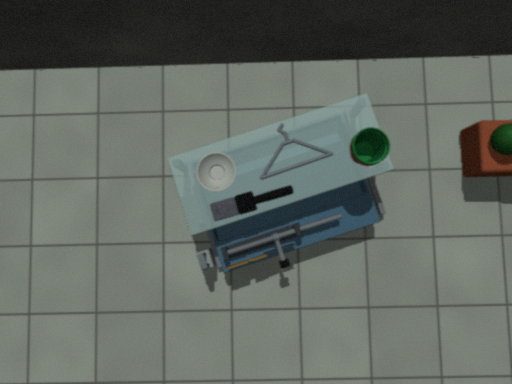

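View pics/side0.png

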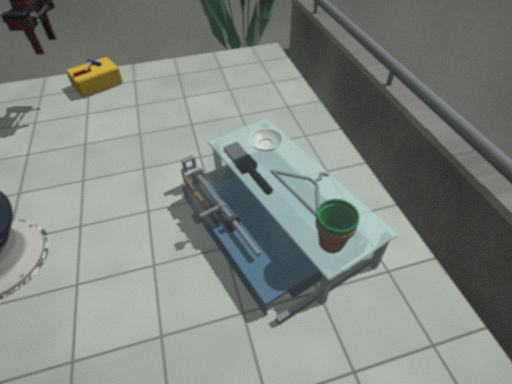

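The top view shows the rod from (230,250) to (340,218), the knob near (284,263), the brass plate near (248,262) and the post near (205,260). Next I'll zoom in on both views.

```bash
python3 - <<'E'
import cv2,numpy as np,pickle
d=pickle.load(open("d0.pkl","rb"))
a=d["top"]["frame"][200:300,190:320,::-1]; b=d["side"]["frame"][150:250,160:290,::-1]
f=lambda i:cv2.resize(i,None,fx=4.5,fy=4.5,interpolation=cv2.INTER_CUBIC)
a=f(a)[:, :399*2]
cv2.imwrite("pics/z.png",cv2.resize(np.hstack([f(d["top"]["frame"][205:295,195:295,::-1])[:,:],f(d["side"]["frame"][150:240,170:260,::-1])]),None,fx=.93,fy=.93)[:, :800])
E
```

```text
(no output)
```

View pics/z.png

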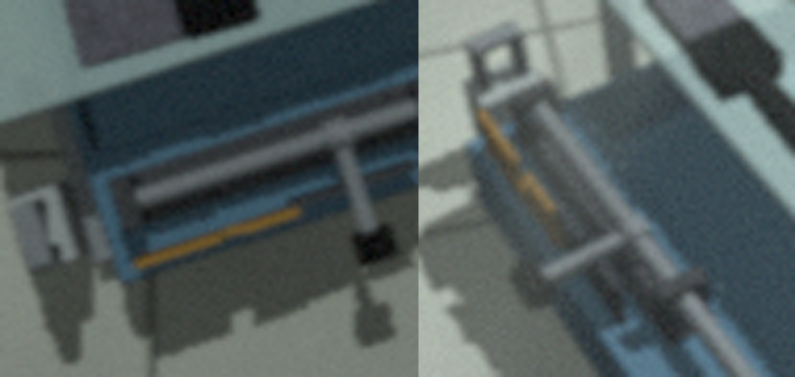

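```bash
cat >h.py <<'E'
import numpy as np,cv2
def ray(s,p):
    R,t=np.array(s["R"]),np.array(s["t"])
    d=R.T@np.array([(p[0]-s["cx"])/s["fx"],(p[1]-s["cy"])/s["fy"],1]);return -R.T@t,d/np.linalg.norm(d)
def plane(s,p,z):
    c,d=ray(s,p);return c+d*(z-c[2])/d[2]
def tri(s1,p1,s2,p2):
    a,u=ray(s1,p1);b,v=ray(s2,p2)
    k=np.linalg.lstsq(np.c_[u,-v],b-a,rcond=None)[0]
    p,q=a+k[0]*u,b+k[1]*v;return (p+q)/2,np.linalg.norm(p-q)
E
python3 - <<'E'
from h import *;import pickle
d=pickle.load(open("d0.pkl","rb"));T,S=d["top"],d["side"]
t=lambda x,y:(x/4.185+195-.4,y/4.185+205-.4)
s=lambda x,y:((x-418.5)/4.185+170-.4,y/4.185+150-.4)
for n,a,b in [("knob",t(374,245),s(532,282)),("rodend",t(135,195),s(545,110)),("rodstem",t(343,130),s(640,232)),("brassL",t(138,265),s(480,110)),("brassR",t(300,210),s(553,212))]:
    p,e=tri(T,a,S,b);print(n,p.round(4),round(e,4))
A=plane(T,t(135,193),.091);B=plane(T,t(412,103),.091);C=plane(T,t(374,245),.085);F=plane(T,t(343,130),.09)
u=(A-B)[:2];yaw=np.arctan2(-u[0],u[1]);print("yaw",np.degrees(yaw),A,B,C,F)
ey=u/np.linalg.norm(u);ex=np.array([ey[1],-ey[0]])
print("guide from knob",C[:2]+.062*ex)
G=C[:2]+.062*ex
for n,p in [("rodstem",plane(T,t(343,130),.091)),("brassL",plane(T,t(138,265),.095)),("brassR",plane(T,t(300,210),.095)),("gapT",plane(T,t(222,241),.095)),("gapS",plane(S,s(521,175),.095)),("gapS2",plane(S,s(525,180),.095)),("brLS",plane(S,s(480,110),.095)),("brRS",plane(S,s(553,212),.095))]:
    v=p[:2]-G;print(n,(v@ex).round(4),(v@ey).round(4))
E
```

```text
knob [ 0.4685 -0.084   0.0853] 0.0003
rodend [0.4977 0.044  0.0831] 0.0004
rodstem [ 0.5303 -0.069   0.088 ] 0.0001
brassL [0.4614 0.0417 0.096 ] 0.0011
brassR [ 0.4881 -0.0448  0.0922] 0.0011
yaw 16.572294648058996 [0.49944622 0.04313394 0.091     ] [ 0.54391199 -0.1062874   0.091     ] [ 0.46861739 -0.08402538  0.085     ] [ 0.53036007 -0.06899233  0.09      ]
guide from knob [ 0.52804195 -0.06634143]
rodstem 0.0015 -0.0032
brassL -0.0327 0.1225
brassR -0.0315 0.0317
gapT -0.0343 0.0762
gapS -0.036 0.0643
gapS2 -0.0358 0.0596
brLS -0.0333 0.1238
brRS -0.0335 0.0299
```

Both views agree: knob at (0.4685, -0.084, 0.085), yaw about 16.5°, second notch about 60–76 mm along. I'll move to a hover and look closer with the wrist camera.

```bash
cat >>h.py <<'E'
YAW=np.radians(16.5)
EX=np.array([np.cos(YAW),np.sin(YAW),0]);EY=np.array([-np.sin(YAW),np.cos(YAW),0]);EZ=np.array([0,0,1.])
G=np.array([.528,-.0665,.085])
ORI=[180,0,-163.5]
def w(x,y,z): return G+EX*x+EY*y+EZ*z      # guide m -> world
def tcp(x,y,z): return w(x,y,z+.163)       # grasp point at guide x,y,z
E
python3 - <<'E'
from station import r
from h import *
import pickle
r.reach(list(tcp(-.07,.03,.13)),ORI)
r.wait(.3)
s=r.snapshot("wrist");q=r.sense();print(q["clock"],q["tcp_pos"],q["contact_force"],q["joints"],-np.array(s["R"]).T@s["t"])
pickle.dump(s,open("w1.pkl","wb"));cv2.imwrite("pics/w1.png",cv2.resize(s["frame"][:,:,::-1],(800,600),interpolation=cv2.INTER_CUBIC))
E
```

```text
3.0083 [ 0.45241111 -0.05742488  0.37797767] [-0.1849795   0.15946641  0.05123429] [-1.15089744e+01 -1.73524252e+01  9.42248020e+01 -1.60370294e-03
  1.03132066e+02 -1.18029606e+02] [ 0.37892679 -0.07784843  0.35847775]
```

View pics/w1.png

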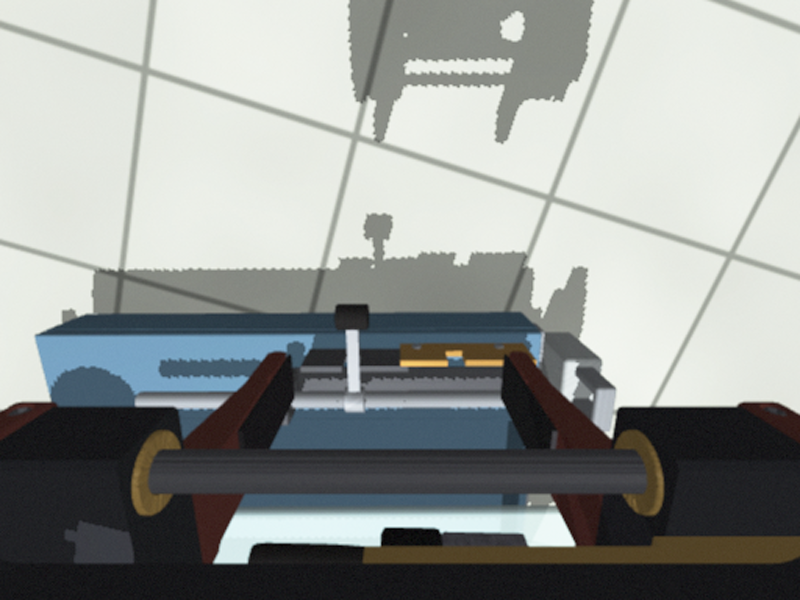

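The wrist view shows the knob at (352,317), the stem going down to the rod at (354,402), and a gap in the bright brass top edge at columns 446–463, row about 362.

```bash
python3 - <<'E'
from h import *;import pickle
s=pickle.load(open("w1.pkl","rb"))
for n,p,z in [("knobL",(335,317),.087),("knobR",(369,317),.087),("stem@rod",(354,400),.091),("stem mid",(353,355),.089),("notchL",(446,362),.095),("notchR",(463,362),.095),("brassStart",(400,361),.095),("brassfrontedge",(420,365),.095),("rod left",(137,400),.091),("rod right",(500,400),.091)]:
    P=plane(s,(p[0]*.64-.2,p[1]*.64-.2),z);v=P-G;print(n,P.round(4),"guide x,y mm",(v@EX*1e3).round(1),(v@EY*1e3).round(1))
E
```

```text
knobL [ 0.4707 -0.0946  0.087 ] guide x,y mm -62.9 -10.6
knobR [ 0.4642 -0.0726  0.087 ] guide x,y mm -62.9 12.3
stem@rod [ 0.5249 -0.0665  0.091 ] guide x,y mm -3.0 0.9
stem mid [ 0.493  -0.0759  0.089 ] guide x,y mm -36.2 0.9
notchL [ 0.4776 -0.0144  0.095 ] guide x,y mm -33.6 64.3
notchR [ 0.4743 -0.0034  0.095 ] guide x,y mm -33.6 75.8
brassStart [ 0.4857 -0.0444  0.095 ] guide x,y mm -34.3 33.2
brassfrontedge [ 0.4846 -0.0306  0.095 ] guide x,y mm -31.4 46.8
rod left [ 0.5684 -0.2132  0.091 ] guide x,y mm -3.0 -152.1
rod right [0.4957 0.0322 0.091 ] guide x,y mm -2.9 103.8
```

```bash
cat >>h.py <<'E'
def rep(r,n,f0):
    q=r.sense();f=np.array(q["contact_force"])-f0;p=np.array(q["tcp_pos"])-[0,0,.163]-G
    print(n,"t%.1f"%q["clock"],"gxyz",*(1e3*np.array([p@EX,p@EY,p[2]])).round(1),"F",*np.array([f@EX,f@EY,f[2]]).round(2),"open %.4f"%q["opening"],"gf",np.round(q["gripper_force"],1),flush=True)
    return np.array([f@EX,f@EY,f[2]])
def arc(a,y): return list(tcp(-.062*np.cos(a),y,.062*np.sin(a)))
E
python3 - <<'E'
from station import r
from h import *
r.servo_line(list(tcp(-.062,.0008,.06)),speed=.15)
r.servo_line(list(tcp(-.062,.0008,.0)),speed=.06)
r.wait(.3);f0=np.array(r.sense()["contact_force"]);np.save("f0.npy",f0)
rep(r,"down",f0)
r.grab(4);r.wait(.3)
rep(r,"grab",f0)
s=r.snapshot("wrist");cv2.imwrite("pics/w2.png",s["frame"][:,:,::-1])
E
```

```text
down t5.1 gxyz -62.0 0.8 0.3 F 0.0 0.0 0.0 open 0.0878 gf 0.0
grab t6.4 gxyz -62.0 0.6 0.1 F 1.11 -5.89 -0.41 open 0.0218 gf 4.0
```

View pics/w2.png

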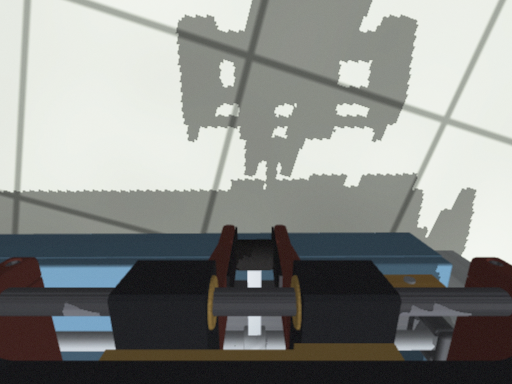

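The knob sits between the pads. The stem is pressed lightly toward +y, so I'll ease that off, then lift.

```bash
python3 - <<'E'
from station import r
from h import *
f0=np.load("f0.npy")
y=.0008
for i in range(8):
    y-=.0005
    r.servo_line(arc(0,y),speed=.02)
    r.wait(.1);f=rep(r,"y%.1f"%(y*1e3),f0)
    if f[1]>-.3:break
E
```

```text
y0.3 t6.8 gxyz -62.0 0.3 0.0 F -0.21 -4.25 0.02 open 0.0222 gf 4.0
y-0.2 t7.2 gxyz -62.0 0.1 -0.0 F 0.03 -0.12 1.0 open 0.0221 gf 4.0
```

```bash
python3 - <<'E'
from station import r
from h import *
f0=np.load("f0.npy")
y=-.0002
for i in range(3):
    y-=.0006
    r.servo_line(arc(0,y),speed=.02)
    r.wait(.1);f=rep(r,"y%.1f"%(y*1e3),f0)
    if f[1]>3:break
E
```

```text
y-0.8 t7.5 gxyz -62.0 -0.7 -0.0 F 0.15 0.8 1.99 open 0.0220 gf 4.0
y-1.4 t7.9 gxyz -62.0 -1.4 -0.0 F -0.45 0.37 0.84 open 0.0221 gf 4.0
y-2.0 t8.2 gxyz -62.0 -2.0 -0.0 F -0.31 0.63 1.08 open 0.0221 gf 4.0
```

```bash
python3 - <<'E'
from station import r
from h import *
f0=np.load("f0.npy")
y=-.0018
for a in (.1,.2,.3,.42,.55,.68):
    r.servo_line(arc(a,y),speed=.04)
    f=rep(r,"a%.2f"%a,f0)
    if abs(f).max()>6: print("stop");break
s=r.snapshot("wrist");cv2.imwrite("pics/w3.png",s["frame"][:,:,::-1])
E
```

```text
a0.10 t8.6 gxyz -61.7 -1.9 6.6 F -0.67 0.06 0.47 open 0.0218 gf 4.0
a0.20 t8.9 gxyz -60.7 -1.9 12.8 F 1.19 -0.24 0.97 open 0.0216 gf 4.0
a0.30 t9.2 gxyz -59.1 -1.8 18.7 F -0.76 -1.27 0.39 open 0.0220 gf 4.0
a0.42 t9.5 gxyz -56.4 -1.8 25.7 F -0.25 0.45 1.48 open 0.0220 gf 4.0
a0.55 t9.8 gxyz -52.7 -1.8 32.8 F -0.65 -0.75 1.13 open 0.0220 gf 4.0
a0.68 t10.2 gxyz -48.0 -1.8 39.4 F 0.26 -0.03 1.76 open 0.0218 gf 4.0
```

View pics/w3.png

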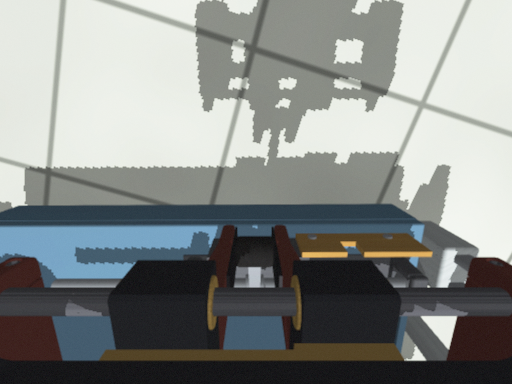

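The knob is held and lifted clear. The notch gap shows at columns 341–357, row 247. I'll slide across and probe downward lightly.

```bash
python3 - <<'E'
from station import r
from h import *
f0=np.load("f0.npy")
s=r.snapshot("wrist")
for c in (341,357):
    v=plane(s,(c,252),.095)-G;print((v@EX*1e3).round(1),(v@EY*1e3).round(1))
r.servo_line(arc(.68,.0685),speed=.06)
r.wait(.2);rep(r,"slid",f0)
for a in (.62,.56,.52,.48,.44,.40,.36):
    r.servo_line(arc(a,.0685),speed=.03);r.wait(.1)
    f=rep(r,"a%.2f"%a,f0)
    if abs(f).max()>3: print("stop");break
E
```

```text
-34.7 61.0
-34.7 72.3
slid t11.8 gxyz -48.3 68.5 39.0 F -2.88 1.45 3.57 open 0.0219 gf 4.0
a0.62 t12.2 gxyz -50.4 68.4 35.6 F 0.26 -0.62 -0.6 open 0.0220 gf 4.0
a0.56 t12.6 gxyz -52.4 68.5 32.7 F 2.47 -1.07 -2.09 open 0.0218 gf 4.0
a0.52 t12.9 gxyz -53.7 68.5 30.8 F 3.32 -1.21 -1.72 open 0.0221 gf 4.0
stop
```

```bash
python3 - <<'E'
from station import r
from h import *
f0=np.load("f0.npy")
A=lambda a,y,dx=.0015:list(np.array(arc(a,y))+EX*dx)
r.servo_line(A(.52,.0685),speed=.02);r.wait(.15);rep(r,"shift",f0)
for a in (.49,.46,.43,.40,.37,.34):
    r.servo_line(A(a,.0685),speed=.03);r.wait(.1)
    f=rep(r,"a%.2f"%a,f0)
    if abs(f).max()>3: print("stop");break
s=r.snapshot("wrist");cv2.imwrite("pics/w4.png",s["frame"][190:330,150:420,::-1].repeat(2,0).repeat(2,1))
E
```

```text
shift t13.3 gxyz -52.8 68.4 30.9 F -4.99 -0.89 3.24 open 0.0219 gf 4.0
a0.49 t13.7 gxyz -53.4 68.5 29.2 F -5.39 -2.09 2.32 open 0.0221 gf 4.0
stop
```

View pics/w4.png

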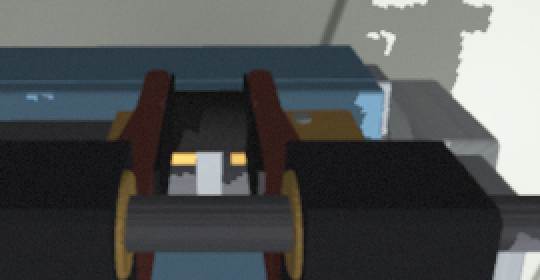

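The stem (columns 196–222, centre 209) sits slightly left of the notch, whose right edge is at column 231. It needs about 1.3 mm more in +y, with a smaller x offset.

```bash
python3 - <<'E'
from station import r
from h import *
f0=np.load("f0.npy")
y=.0698
A=lambda a,y,dx=.0007:list(np.array(arc(a,y))+EX*dx)
r.servo_line(A(.58,.0685),speed=.03)
r.servo_line(A(.58,y),speed=.02);r.wait(.15);rep(r,"shift",f0)
for a in (.52,.48,.44,.40,.36,.32):
    r.servo_line(A(a,y),speed=.03);r.wait(.1)
    f=rep(r,"a%.2f"%a,f0)
    if abs(f).max()>4: print("stop");break
s=r.snapshot("wrist");cv2.imwrite("pics/w5.png",s["frame"][190:330,150:420,::-1].repeat(2,0).repeat(2,1))
E
```

```text
shift t14.4 gxyz -51.0 69.8 33.9 F 3.3 -1.42 -0.72 open 0.0218 gf 4.0
a0.52 t14.8 gxyz -53.2 69.8 30.5 F 2.16 -2.89 -2.56 open 0.0220 gf 4.0
a0.48 t15.2 gxyz -54.4 69.8 28.5 F 1.63 -1.31 -1.51 open 0.0216 gf 4.0
a0.44 t15.5 gxyz -55.5 69.8 26.3 F 1.64 -2.28 -0.79 open 0.0219 gf 4.0
a0.40 t15.9 gxyz -56.5 69.8 24.1 F 2.29 -0.7 -1.36 open 0.0219 gf 4.0
a0.36 t16.2 gxyz -57.4 69.8 21.7 F 1.05 -1.29 -0.68 open 0.0217 gf 4.0
a0.32 t16.6 gxyz -58.2 69.8 19.4 F 1.26 -0.9 -0.79 open 0.0223 gf 4.0
```

View pics/w5.png

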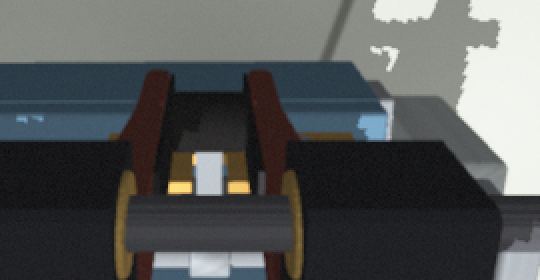

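The stem is now below the plates' top edge and centred in the second notch. I'll lower it on, then release it and retreat.

```bash
python3 - <<'E'
from station import r
from h import *
f0=np.load("f0.npy")
y=.0698
A=lambda a,y,dx=.0007:list(np.array(arc(a,y))+EX*dx)
for a in (.24,.16,.08,.03):
    r.servo_line(A(a,y),speed=.03);r.wait(.1)
    f=rep(r,"a%.2f"%a,f0)
    if abs(f).max()>5: print("stop");break
r.let_go();r.wait(.4);rep(r,"open",f0)
p=A(.03,y)
r.servo_line([p[0],p[1],p[2]+.13],speed=.12);r.wait(.3)
rep(r,"up",f0)
s=r.snapshot("wrist");q=r.snapshot("side")
import pickle;pickle.dump((s,q),open("w6.pkl","wb"))
a=cv2.resize(s["frame"][150:310,120:400],(560,320),interpolation=cv2.INTER_CUBIC);b=cv2.resize(q["frame"][150:240,170:240],(240,320),interpolation=cv2.INTER_CUBIC)
cv2.imwrite("pics/w6.png",np.hstack([a,b])[:,:,::-1])
E
```

```text
a0.24 t17.0 gxyz -59.5 69.8 14.6 F 2.36 -1.88 -1.4 open 0.0220 gf 4.0
a0.16 t17.5 gxyz -60.5 69.8 9.8 F 2.53 -1.07 0.02 open 0.0222 gf 4.0
a0.08 t17.9 gxyz -61.1 69.8 4.8 F 2.12 -2.32 -1.16 open 0.0219 gf 4.0
a0.03 t18.2 gxyz -61.3 69.8 1.8 F 1.71 -1.78 0.09 open 0.0224 gf 4.0
open t19.7 gxyz -61.3 69.8 1.8 F 1.48 -0.15 0.91 open 0.0877 gf 0.0
up t21.3 gxyz -61.3 69.8 131.5 F 0.94 -0.73 0.44 open 0.0881 gf 0.0
```

View pics/w6.png

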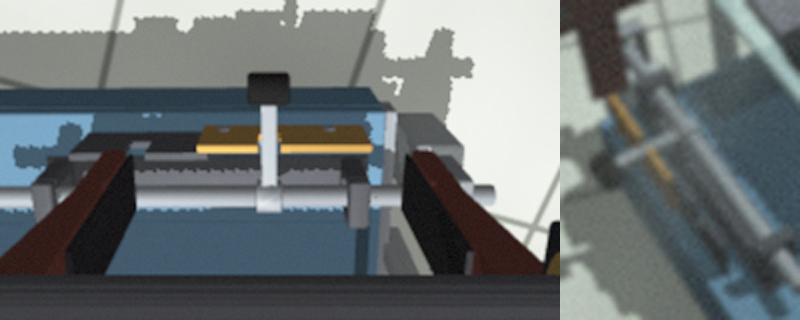

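The stem crosses the brass plate at (268,145) in the notch, and the rod reaches through the staple. I'll check the knob's height by triangulation and hand in if it is level.

```bash
python3 - <<'E'
from station import r
from h import *;import pickle
s,q=pickle.load(open("w6.pkl","rb"))
p,e=tri(s,(254,194.3),q,(182.2,197.5));v=p-G
print(p.round(4),e.round(4),"guide mm",(v@EX*1e3).round(1),(v@EY*1e3).round(1),(v[2]*1e3).round(1))
if abs(v[2])<.006 and abs(v@EY-.0695)<.006 and e<.005: print(r.hand_in())
E
```

```text
[ 0.4465 -0.0167  0.0858] 0.002 guide mm -64.0 70.9 0.8
the job is handed in; nothing more can be done
None
```

The bolt is locked: the handle dropped level into the second notch (knob measured 0.8 mm off level), the rod shows through the staple in the last picture, the gripper is clear, and the job was handed in at about 21 s.

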